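# Hold the magnifier over the sawn slab

### The job

Pick up the magnifier by its raised handle, carry it over the row of jars and the bottle, and hold it level and still over the flat sawn stone slab in the sorting tray so that I can look for cracks: lens centred on the slab, its underside about 3 cm above the slab, the long side of its frame along the slab's long side. Finish while still holding it there; nothing is put down. The magnifier must never touch the tray or the stones, and the stones, jars and bottle stay where they are.

Things in the scene. Friction and masses are not known exactly. Their poses are not given: they have to be found in the camera images.
- magnifier: Magnifier, about 120 g, lying flat: black frame 76 (its x) x 52 (y) x 10 mm round a clear lens. Origin: centre of the underside of frame and lens; z up. At its -x end a post rises to a black flat-sided handle that runs outward along -x, 36 to 122 mm from the origin, 14 mm wide, 32 to 48 mm above the underside. Starts on either side of the row of jars, handle roughly toward the robot; the tray is on the other side.
- handle_grip (a point): A good place to grip the magnifier's handle: on the handle's middle line, 85 mm from the lens centre along the magnifier's -x and 40 mm above its underside (in its frame: -85, 0, 40 mm). The handle is 14 mm wide across y here. Axes as the magnifier's.
- slab: Flat sawn agate slab with ring-shaped banding, an oval 80 mm long (its y) by 57 mm wide (its x), 8 mm thick. Lies loose and flat in one of the three cells of the tray (which one varies), its long side along the cell's long side. Origin: centre of its underside, z up; its top is 8 mm above.
- sorting_tray: Shallow wooden tray fixed to the bench, 104 mm (its x) by 224 mm (its y), with three equal cells side by side along y, cell centres 73 mm apart, the middle one at the tray's centre. Each cell is 94 mm (x) by 68 mm (y) inside. Floor 4 mm thick, rims 15 mm high above the bench. Origin: centre of its underside.
- rough_long: Rough lump of stone, 32x44x23 mm, loose in a cell of the tray; origin under its centre. Not to be moved.
- rough_small: Rough lump of stone, 29x34x22 mm, loose in a cell of the tray; origin under its centre. Not to be moved.
- jar_a: Screw-lid jar, 55 mm across, 68 mm tall, standing in the row between the magnifier and the tray; origin: centre of its underside. Not to be moved.
- jar_b: Second screw-lid jar of the row, 55 mm across, 68 mm tall; origin: centre of its underside. Not to be moved.
- dropper: Slim bottle with a dropper cap, 34 mm across, 102 mm tall, in the same row, easily knocked over; origin: centre of its underside. Not to be moved.
Things that resemble listed ones, but are neither listed nor needed, are in the scene too. There is more than one size of the magnifier; the one meant has the size given above. Of the things that look like the slab, the smaller one is meant.

How it is judged:
By the outcome, as a careful person would: the job done as asked, in the order asked, and still so for the second after the job is handed in, while the arm keeps its last pose, push and grip.
It also fails if it takes over 40 s, if anything falls off the work surface, if the arm or the gripper's body presses on something with over 40 N, if the wrist force passes 120 N, or if a joint passes its speed limit or range.

### The arm

A 7-joint arm with a two-finger parallel gripper is mounted at the origin on a cart in front of the work surface, level with it; the furniture and walls round the work are solid. World frame = base frame: x ahead of the robot, y to its left, z up, the work surface at z = 0. Lengths are in mm, angles in rad, forces in N, time in s.
With the tool pointing down it reaches from about 400 to 875 mm from the base axis. Payload 4.4 kg.
Tool frame: the origin (TCP) lies midway between the tips of the shut fingers; the grasp point (between the pads) lies 19 mm behind it (ctrl.grip_point_offset is the distance from the TCP to the grasp point, in mm); z points along the fingers, y is the direction in which the jaws open and shut (so a half turn about z gives the same grasp; the last joint's range is limited). The gripper opens to 85 mm and grips with 20 to 120 N. Pads are 22 mm wide; open, the fingers measure 114 mm over their backs; the gripper's body (76 mm by 85 mm) begins 54 mm behind the grasp point. The pads swing forward as they close: fully open they stand 13 mm farther back than shut.
Start: joints at [1.089, 0.628, 0.038, 1.517, -0.027, 0.996, -0.02], TCP at [262.577, -594.618, 231.313] pointing down, gripper open.
Joint ranges: [-3.06, 3.06], [-0.37, 2.12], [-1.25, 1.32], [0.18, 2.47], [-1.1, 4.24], [0.23, 1.98], [-2.94, 2.94]. Speed limits (rad/s): [2.57, 2.57, 3.14, 3.14, 3.14, 3.14, 3.14].

### API

Orientations are given as [roll, pitch, yaw] about the fixed x, y, z axes, in that order (R = Rz(yaw) Ry(pitch) Rx(roll)).
In Python, from cell import ctrl, imaging, models gives the robot as it stands. The module is installed in compiled form; this text tells all that it offers.
- The arm moves only by the tool drive_tool, never from a script. Its argument "deltas" is text: rows parted by semicolons, each of 5 numbers parted by spaces: the shift along the tool's x, y, z in m, then the turn about the tool's z in degrees, then the finger opening in m, from 0 to 0.0854. A call has 1 to 12 rows; each row is the pose to reach, as a shift and turn from the pose commanded when the call began, along the tool's axes at that moment; what a row does not reach only later rows make up. A row lasts 1/8 s, in which the tool goes at most 62.5 mm and 10.7 degrees, less where a joint would pass 70% of its speed; a pose out of reach is approached as far as the arm can. A call with a gripper value outside its range is refused whole. The fingers move at their own pace and stop on an object; the grip force is fixed at half the most. Time passes only in rows, so rows that repeat a pose let the fingers close. It gives the time, the measured TCP pose, the force and the opening at its end, in the units of the state.
- ctrl.read_state(): the state, without advancing time (a new reading comes with each control period).
- imaging.get_image(name): name is "scene" or "top"; returns a dict with "color" (384x512x3 uint8, red, green, blue), "range_z" (384x512 float32, mm along the optical axis (not along the pixel's ray), 0 where there is no reading), "vfov" (degrees; the focal length in pixels is half the picture's height over the tangent of half this angle, whatever the lens; pixels are square), "cx", "cy" (the principal point, pixels), "k1" (the pictures are not rectified: a ray, as slopes to the right and down, at radius r is drawn at 1 + k1 r^2 times it, then the intrinsics apply), "extrinsics" (4x4, takes a point from camera to world coordinates). Camera axes: x right, y down, z forward; pixel columns grow to the right and rows downward; lengths in mm; the calibration is good to about 2 mm. A picture is of the moment at which its call begins.
- ctrl.finish_job(): hands the job in, once; it reports no verdict.
Trained networks look in a picture, given as the dict that the camera call returned (one of the last four; its "shot" number tells which), for a name from the list of things; names that differ only in an ending like _2 or _b are one class to them, and where a whole thing is asked for, a point or a joint stands for the part that bears it (a point fixed in the world has none). Each returns a list of dicts, best first, with "score" (0 to 1); they miss things now and then, are a little off and sometimes report something else, mostly with a low value. They report only what shows in the picture. A call takes as long as a camera call. They do not tell look-alikes from the thing itself.
- models.spot_in(picture, thing): "point" ([column, row] in pixels, amid what is visible of it).
- models.landmark_of(picture, thing): "point" ([column, row] in pixels: a listed point, or the origin of a listed thing).
The state is a dict: "clock": time; "qpos": joint angles; "qd": joint speeds; "tau": joint torques, N m; "eef_pos": TCP position; "tool_rot": TCP orientation; "force": force on the tool from outside, world axes, zero at the start; "torque": the same for the moment, N m; "width": finger opening in mm.
Only numpy, scipy, OpenCV 4.12 (cv2) and the standard library are available. Lean on these libraries where they do the work, as an engineer would, in place of code of your own. Each camera call takes 0.05 s, during which the arm holds its last target.

## Working session

There is one attempt and no reset: what is moved stays moved. The work goes in short steps, Python scripts to look and compute and a tool call to move; the robot and the scene stay as the last step left them, time stands still between calls to the robot, and variables do not carry over. Pictures are saved under pics/ and viewed, and the job is handed in when it is done.

Besides the shell and the picture viewer there is one more tool, called after "Call:" as name(argument=value, ...) on one line, values as JSON. drive_tool: Moves the arm, as the interface text tells. Its arguments: {"type":"object","properties":{"deltas":{"type":"string"}},"required":["deltas"]}

```bash
mkdir -p pics; cat > h.py <<'E'
import numpy as np, cv2, pickle
from cell import ctrl, imaging, models
def K(p):
    h,w=p["color"].shape[:2]; f=h/2/np.tan(np.radians(p["vfov"])/2)
    return f
def slopes(p,u,v):
    f=K(p); x=(np.asarray(u,float)-p["cx"])/f; y=(np.asarray(v,float)-p["cy"])/f
    a,b=x.copy(),y.copy()
    for _ in range(20):
        s=1+p["k1"]*(a*a+b*b); a,b=x/s,y/s
    return a,b
def at_z(p,u,v,z):
    a,b=slopes(p,u,v); E=np.array(p["extrinsics"])
    d=np.stack([a,b,np.ones_like(a)],-1)@E[:3,:3].T; o=E[:3,3]
    t=(z-o[2])/d[...,2]; return o+t[...,None]*d
def cloud(p):
    h,w=p["range_z"].shape; v,u=np.mgrid[:h,:w]
    a,b=slopes(p,u,v); r=p["range_z"]; E=np.array(p["extrinsics"])
    return np.stack([a*r,b*r,r],-1)@E[:3,:3].T+E[:3,3]
def proj(p,P):
    E=np.array(p["extrinsics"]); c=(np.atleast_2d(P)-E[:3,3])@E[:3,:3]
    a=c[:,0]/c[:,2]; b=c[:,1]/c[:,2]; s=1+p["k1"]*(a*a+b*b); f=K(p)
    return np.stack([a*s*f+p["cx"],b*s*f+p["cy"]],1)
def save(p,n): cv2.imwrite("pics/"+n,p["color"][:,:,::-1])
E
python3 - <<'E'
from h import *
for n in("scene","top"):
    p=imaging.get_image(n); save(p,n+"0.png"); pickle.dump(p,open(n+"0.pkl","wb"))
    print(n,p["vfov"],p["cx"],p["cy"],p["k1"],np.round(p["extrinsics"],3).tolist())
    for t in["magnifier","handle_grip","slab","sorting_tray","rough_long","jar_a","dropper"]:
        print(t,[(np.round(d["point"]).tolist(),round(d["score"],2)) for d in models.landmark_of(p,t)])
s=ctrl.read_state();print(s, ctrl.grip_point_offset)
E
```

```text
scene 55.17335571893098 252.77342550741415 195.55955555247846 -0.05506674087047513 [[-0.606, -0.37, 0.704, -225.242], [-0.795, 0.307, -0.523, 602.105], [-0.022, -0.877, -0.48, 607.824], [0.0, 0.0, 0.0, 1.0]]
magnifier [([164.0, 282.0], 0.8), ([195.0, 252.0], 0.77)]
handle_grip [([209.0, 257.0], 0.68), ([140.0, 267.0], 0.67)]
slab [([231.0, 186.0], 0.7), ([343.0, 186.0], 0.51)]
sorting_tray [([334.0, 192.0], 0.79)]
rough_long [([287.0, 235.0], 0.75), ([331.0, 191.0], 0.58)]
jar_a [([258.0, 206.0], 0.88), ([264.0, 218.0], 0.79)]
dropper [([287.0, 234.0], 0.76)]
top 47.61926546902954 256.3764949323926 187.97964401189756 -0.1116399459953837 [[0.003, -0.992, 0.125, 439.29], [-1.0, -0.002, 0.007, 3.573], [-0.007, -0.125, -0.992, 1193.526], [0.0, 0.0, 0.0, 1.0]]
magnifier [([168.0, 214.0], 0.93), ([123.0, 239.0], 0.9), ([392.0, 211.0], 0.42)]
handle_grip [([108.0, 219.0], 0.57)]
slab [([388.0, 211.0], 0.94), ([272.0, 125.0], 0.84), ([360.0, 219.0], 0.18)]
sorting_tray [([362.0, 217.0], 0.67)]
rough_long [([362.0, 217.0], 0.64)]
jar_a [([267.0, 190.0], 0.8)]
dropper [([162.0, 247.0], 0.73), ([256.0, 250.0], 0.52)]
{'clock': 0.8, 'qpos': array([ 1.08921341,  0.62836986,  0.03847515,  1.51743356, -0.02699131,
        0.99631022, -0.01999979]), 'qd': array([-0.00072402,  0.00223852, -0.00044616,  0.00029189,  0.00100329,
       -0.00019665,  0.00202711]), 'tau': array([-2.00373420e-04, -5.63219762e+01,  1.22535333e+00, -1.93775082e+01,
        1.08840034e-02,  1.49622319e-03, -9.63655737e-06]), 'eef_pos': array([ 262.57190933, -594.5995032 ,  231.32175623]), 'tool_rot': array([-3.14158836e+00, -4.44369445e-05,  4.15782186e-01]), 'force': array([-0.02289391,  0.20291924,  0.29135639]), 'torque': array([-0.01668375, -0.02055279, -0.01561338]), 'width': 84.94587483730108} 18.700000000000003
```

```bash
python3 - <<'E'
import cv2
for n in("scene0","top0"):
    i=cv2.imread(f"pics/{n}.png"); cv2.imwrite(f"pics/{n}b.png",cv2.resize(i,(800,600),interpolation=cv2.INTER_CUBIC))
E
```

```text
(no output)
```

View pics/scene0b.png

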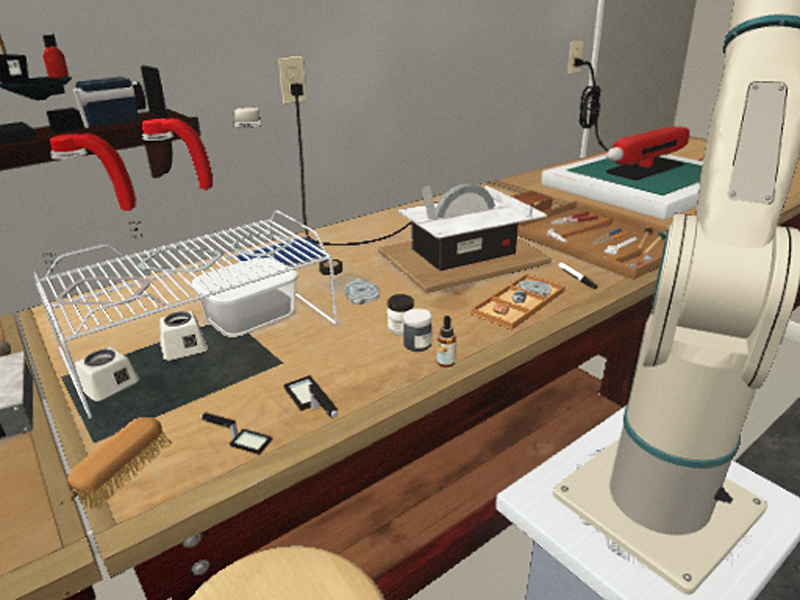

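View pics/top0b.png

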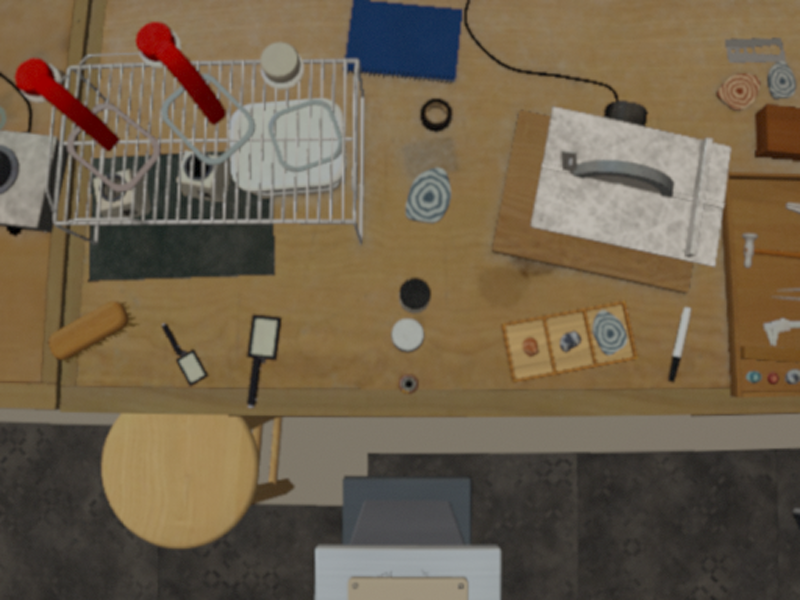

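The magnifiers are in the top view at (168,214) and (123,239), with the row of jars near column 262. The tray is on the right, with the slab in its right-hand cell near (390,211). Next I'll measure sizes.

```bash
python3 - <<'E'
from h import *
p=pickle.load(open("top0.pkl","rb")); c=cloud(p)
col=p["color"]; g=col.max(2).astype(int)
def crop(n,u0,u1,v0,v1,s):
    cv2.imwrite("pics/"+n,cv2.resize(col[v0:v1,u0:u1,::-1],None,fx=s,fy=s,interpolation=cv2.INTER_CUBIC))
crop("magA.png",95,195,190,270,7); crop("trayA.png",310,420,185,250,7)
for n,(u0,u1,v0,v1) in dict(A=(150,185,195,265),B=(98,136,200,250)).items():
    m=np.zeros(g.shape,bool); m[v0:v1,u0:u1]=True
    for nm,lo,hi in(("frame",4,20),("handle",24,60)):
        k=m&(c[...,2]>lo)&(c[...,2]<hi)&(p["range_z"]>0); P=c[k]
        if len(P)<5: print(n,nm,len(P)); continue
        r=cv2.minAreaRect(P[:,:2].astype(np.float32)); print(n,nm,len(P),np.round(r[0],1),np.round(r[1],1),round(r[2],1),"z",np.percentile(P[:,2],[5,50,95]).round(1))
    v,u=np.where(m&(g<75)); P=at_z(p,u,v,10.); r=cv2.minAreaRect(P[:,:2].astype(np.float32)); print(n,"dark",np.round(r[0],1),np.round(r[1],1))
print("bench z",np.median(c[225:235,220:240,2]))
E
```

```text
A frame 654 [474.9 256.5] [188.9  94.4] 1.1 z [ 4.3  8.7 13.3]
A handle 193 [435.  259.3] [16.  85.4] 85.9 z [38.2 47.7 52.1]
A dark [471.5 256. ] [ 50.8 156.3]
B frame 375 [487.8 398.8] [136.5 105.7] 1.9 z [ 4.2  6.3 10.6]
B handle 99 [507.2 408.6] [61.1 11.3] 32.7 z [27.  34.6 37.9]
B dark [485.5 395.7] [116.4  35.7]
bench z 0.8743369445378448
```

View pics/magA.png

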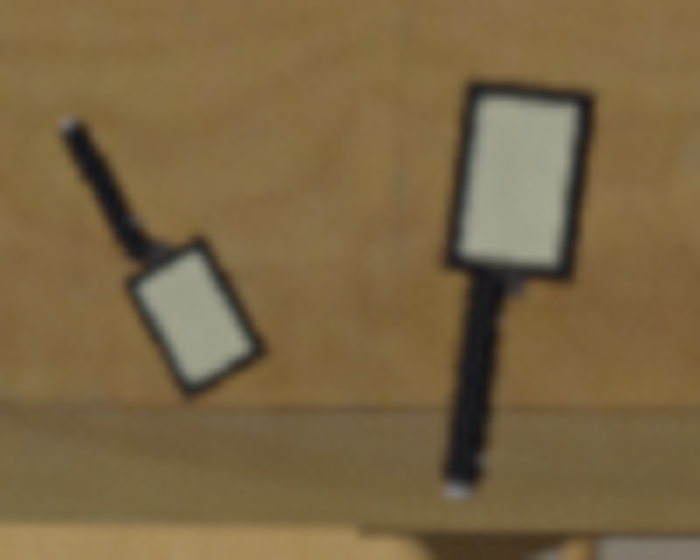

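View pics/trayA.png

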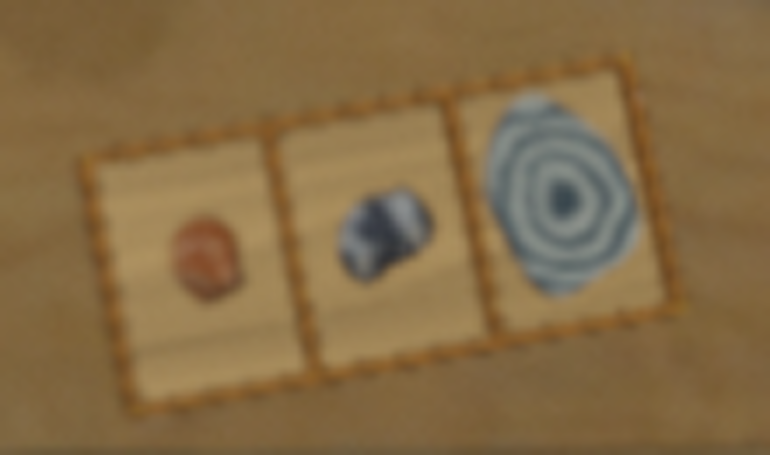

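```bash
python3 - <<'E'
from h import *
from scipy.optimize import minimize, least_squares
p=pickle.load(open("top0.pkl","rb")); c=cloud(p); col=p["color"].astype(int)
q=np.array([(472,83),(592,95),(572,277),(450,265)])/7+[95-.43,190-.43]
P=at_z(p,q[:,0],q[:,1],10.)[:,:2]
print("frame",P.round(1).tolist(),"sides",[np.linalg.norm(P[i]-P[(i+1)%4]).round(1) for i in range(4)],"ctr",P.mean(0).round(1))
d=(P[0]+P[1]-P[2]-P[3]); d2=P[0]-P[1]+P[3]-P[2]; print("yaw frame",np.degrees(np.arctan2(d[1],d[0])), np.degrees(np.arctan2(d2[1],d2[0]))-90)
m=np.zeros(c.shape[:2],bool); m[195:265,150:185]=1
k=m&(c[...,2]>42)&(c[...,2]<56); H=c[k]; r=cv2.fitLine(H[:,:2].astype(np.float32),cv2.DIST_HUBER,0,.01,.01).ravel()
print("handle mean",H.mean(0).round(1),"yaw",np.degrees(np.arctan2(r[1],r[0])),H[:,:2].min(0),H[:,:2].max(0))
# handle from colour, top z=48
q=np.array([(459,490),(488,278)])/7+[95-.43,190-.43]; Q=at_z(p,q[:,0],q[:,1],48.);print("handle ends clr",Q.round(1).tolist())
# tray corners outer z=15: 
q=np.array([(82,157),(628,58),(682,308),(133,410)])/7+[310-.43,185-.43]
T=at_z(p,q[:,0],q[:,1],15.)[:,:2]; print("tray",T.round(1).tolist(),[np.linalg.norm(T[i]-T[(i+1)%4]).round(1) for i in range(4)],T.mean(0).round(1))
d=T[0]-T[1]+T[3]-T[2]; ty=np.arctan2(d[1],d[0])-np.pi/2; print("tray yaw",np.degrees(ty))
k=np.zeros(c.shape[:2],np.uint8); sub=(col[...,2]-col[...,0]>-12); k[185:250,375:405]=sub[185:250,375:405]*1
k=cv2.morphologyEx(k,cv2.MORPH_CLOSE,np.ones((3,3)))
n,l,s,ce=cv2.connectedComponentsWithStats(k); i=1+s[1:,4].argmax(); v,u=np.where(l==i); S=at_z(p,u,v,12.)[:,:2]
ex=np.array([np.cos(ty),np.sin(ty)]); ey=np.array([-ex[1],ex[0]])
cell=T.mean(0)-73*ey; print("cell",cell.round(1))
a=(S-cell)@ex; b=(S-cell)@ey; print("slab in cell x",a.min(),a.max(),"y",b.min(),b.max(),"centroid",a.mean(),b.mean(), S.mean(0).round(1))
print(cv2.minAreaRect(S.astype(np.float32)), "fitell",cv2.fitEllipse(cv2.convexHull(S.astype(np.float32))))
L=[d for d in models.landmark_of(p,"slab")] if 0 else None
q=np.array([388.,211]);print("net slab",at_z(p,388.,211.,4.).round(1))
for n,(uu,vv,z) in dict(jarblk=(265.6,188,68),jarwh=(260.5,214,68),drop=(261.5,245,102)).items(): print(n,at_z(p,np.float64(uu),np.float64(vv),z).round(1), np.nanmax(c[int(vv)-10:int(vv)+10,int(uu)-10:int(uu)+10,2]))
w=(c[...,2]>20)&(c[...,0]>300)&(c[...,0]<560)&(c[...,1]>-420)&(c[...,1]<330); print("max z in corridor",c[w][:,2].max())
ov=p["color"][185:250,310:420,::-1].copy(); ov[k[185:250,310:420]>0]=(0,0,255); cv2.imwrite("pics/slabmask.png",cv2.resize(ov,None,fx=6,fy=6,interpolation=0))
E
```

```text
frame [[551.1, 271.2], [546.5, 223.5], [475.3, 229.8], [479.7, 278.0]] sides [np.float64(47.9), np.float64(71.4), np.float64(48.4), np.float64(71.7)] ctr [513.1 250.6]
yaw frame -5.219875392144841 -5.30617019821986
handle mean [433.8 259.3  48.2] yaw -3.7066867 [392.79158124 250.8283706 ] [477.04550842 269.88493472]
handle ends clr [[394.1, 263.7, 48.0], [473.6, 254.5, 48.0]]
tray [[536.4, -164.9], [575.4, -381.9], [477.2, -400.1], [438.6, -183.4]] [np.float64(220.4), np.float64(99.9), np.float64(220.1), np.float64(99.5)] [ 506.9 -282.6]
tray yaw 10.14404061976814
cell [ 519.7 -354.4]
slab in cell x -34.561644804950916 40.004220198941866 y -27.476429914850026 27.560627000577526 centroid 1.5076278256172537 0.8548918101592662 [ 521.1 -353.3]
((523.2147216796875, -352.7404479980469), (70.71312713623047, 51.72715377807617), 25.58826446533203) fitell ((520.59814453125, -353.9037170410156), (52.83940124511719, 75.16191864013672), 106.85169982910156)
net slab [ 526.2 -351.8    4. ]
jarblk [581.5 -12.7  68. ] 1193.5262888606305
jarwh [5.136e+02 5.000e-01 6.800e+01] 1193.5262888606305
drop [434.  -2. 102.] 103.56203030881397
max z in corridor 1193.5262888606305
```

View pics/slabmask.png

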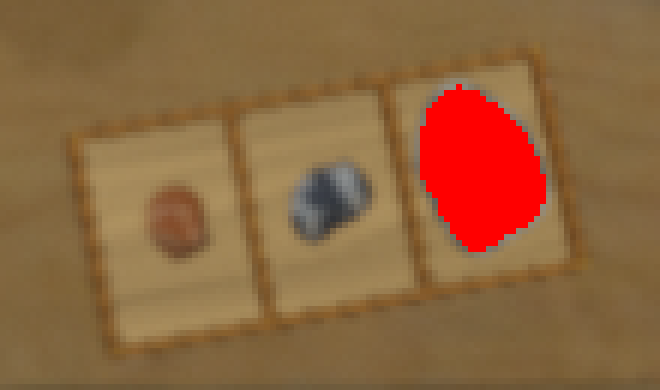

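```bash
cat > plan.py <<'E'
from h import *
from scipy.spatial.transform import Rotation as Ro
def rows(wps,step=50.,grip=0.085):
    """wps: list of (x,y,z,yawdeg) world"""
    s=ctrl.read_state(); R=Ro.from_euler("xyz",s["tool_rot"]).as_matrix(); p0=np.array(s["eef_pos"])
    yaw0=np.degrees(np.arctan2(R[1,0],R[0,0])); print("from",p0.round(1),"yaw",yaw0.round(2),"clock",s["clock"],"q",s["qpos"].round(2))
    cur=np.r_[p0,yaw0]; out=[]
    for w in wps:
        w=np.array(w,float); n=int(max(np.ceil(np.linalg.norm(w[:3]-cur[:3])/step),np.ceil(abs(w[3]-cur[3])/8),1))
        for i in range(1,n+1): out.append(cur+(w-cur)*i/n)
        cur=w
    txt=[]
    for o in out:
        d=R.T@(o[:3]-p0)/1000; txt.append("%.3f %.3f %.4f %.1f %.3f"%(*d,-(o[3]-yaw0),grip))
    for i in range(0,len(txt),12): print("; ".join(txt[i:i+12]))
E
python3 - <<'E'
from plan import *
rows([(500,-330,231,15),(530,-100,231,5),(530,60,231,0),(430,258,200,-5)],55)
p=pickle.load(open("top0.pkl","rb")); col=p["color"].astype(int)
lab=cv2.cvtColor(p["color"],cv2.COLOR_RGB2LAB).astype(int)
k=np.zeros(lab.shape[:2],np.uint8);k[190:232,376:404]=(lab[190:232,376:404,2]<142)
n,l,s,ce=cv2.connectedComponentsWithStats(k); i=1+s[1:,4].argmax(); v,u=np.where(l==i); S=at_z(p,u,v,12.)[:,:2]
for y in range(0,26,3):
    ex=np.array([np.cos(np.radians(y)),np.sin(np.radians(y))]); ey=np.array([-ex[1],ex[0]])
    a=S@ex;b=S@ey; ctr=(a.min()+a.max())/2*ex+(b.min()+b.max())/2*ey
    print(y,np.ptp(a).round(1)+2,np.ptp(b).round(1)+2,ctr.round(1))
print(S.mean(0))
E
```

```text
from [ 262.6 -594.6  231.3] yaw 23.82 clock 0.8 q [ 1.09  0.63  0.04  1.52 -0.03  1.   -0.02]
0.046 -0.021 0.0000 1.3 0.085; 0.093 -0.042 0.0001 2.5 0.085; 0.139 -0.063 0.0001 3.8 0.085; 0.185 -0.084 0.0002 5.0 0.085; 0.231 -0.104 0.0002 6.3 0.085; 0.278 -0.125 0.0003 7.6 0.085; 0.324 -0.146 0.0003 8.8 0.085; 0.348 -0.186 0.0003 10.8 0.085; 0.372 -0.225 0.0003 12.8 0.085; 0.396 -0.265 0.0003 14.8 0.085; 0.420 -0.305 0.0003 16.8 0.085; 0.444 -0.344 0.0003 18.8 0.085
0.466 -0.393 0.0003 20.5 0.085; 0.487 -0.442 0.0003 22.2 0.085; 0.509 -0.491 0.0003 23.8 0.085; 0.507 -0.535 0.0065 24.8 0.085; 0.504 -0.579 0.0127 25.8 0.085; 0.502 -0.624 0.0189 26.8 0.085; 0.500 -0.668 0.0251 27.8 0.085; 0.498 -0.712 0.0313 28.8 0.085
0 76.2 60.7 [ 521.6 -353.6]
3 77.3 60.7 [ 521.9 -353.7]
6 78.2 60.4 [ 522.2 -353.7]
9 78.8 60.0 [ 522.5 -353.7]
12 79.3 59.4 [ 522.8 -353.6]
15 79.6 58.7 [ 523.1 -353.5]
18 79.6 58.0 [ 523.3 -353.4]
21 79.4 57.4 [ 523.5 -353. ]
24 79.1 56.6 [ 523.7 -352.7]
[ 521.37861413 -353.00863499]
```

Call:
drive_tool(deltas="0.046 -0.021 0 1.3 0.085; 0.093 -0.042 0 2.5 0.085; 0.139 -0.063 0 3.8 0.085; 0.185 -0.084 0 5 0.085; 0.231 -0.104 0 6.3 0.085; 0.278 -0.125 0 7.6 0.085; 0.324 -0.146 0 8.8 0.085; 0.348 -0.186 0 10.8 0.085; 0.372 -0.225 0 12.8 0.085; 0.396 -0.265 0 14.8 0.085; 0.42 -0.305 0 16.8 0.085; 0.444 -0.344 0 18.8 0.085")

```text
clock: 2.3
eef_pos: [530.1, -99.0, 231.5]
tool_rot: [3.142, -0.001, 0.087]
force: [0.5, 0.1, 0.4]
width: 85.0
```

```bash
python3 - <<'E'
from plan import *
rows([(530,60,231,0),(430,258,200,-5)],50,0.06)
E
```

```text
from [530.1 -99.  231.5] yaw 4.96 clock 2.3 q [ 0.05  0.47  0.12  1.83 -0.07  0.84 -1.28]
0.003 -0.040 0.0001 1.2 0.060; 0.007 -0.079 0.0003 2.5 0.060; 0.010 -0.119 0.0004 3.7 0.060; 0.014 -0.158 0.0005 5.0 0.060; -0.003 -0.200 0.0067 6.0 0.060; -0.019 -0.241 0.0129 7.0 0.060; -0.036 -0.282 0.0191 8.0 0.060; -0.052 -0.323 0.0253 9.0 0.060; -0.069 -0.364 0.0315 10.0 0.060
```

Call:
drive_tool(deltas="0.003 -0.04 0 1.2 0.06; 0.007 -0.079 0 2.5 0.06; 0.01 -0.119 0 3.7 0.06; 0.014 -0.158 0 5 0.06; -0.003 -0.2 0.007 6 0.06; -0.019 -0.241 0.013 7 0.06; -0.036 -0.282 0.019 8 0.06; -0.052 -0.323 0.025 9 0.06; -0.069 -0.364 0.032 10 0.06; -0.069 -0.364 0.032 10 0.06; -0.069 -0.364 0.032 10 0.06")

```text
clock: 3.68
eef_pos: [429.6, 255.6, 199.5]
tool_rot: [3.141, -0.001, -0.087]
force: [-0.6, -0.3, 0.2]
width: 59.9
```

```bash
python3 - <<'E'
from plan import *
rows([(430,258.3,100,-5.2),(430,258.3,21,-5.2)],25,0.06)
for n in("scene","top"):
    p=imaging.get_image(n); save(p,n+"1.png")
    c=p["color"][190:330,80:290,::-1] if n=="scene" else p["color"][150:300,90:290,::-1]
    cv2.imwrite(f"pics/{n}1c.png",cv2.resize(c,None,fx=3.8,fy=3.8,interpolation=cv2.INTER_CUBIC))
E
```

```text
from [429.6 255.6 199.5] yaw -4.97 clock 3.675 q [-0.69  0.46  0.14  1.97 -0.09  0.72 -2.15]
0.000 -0.001 0.0249 0.1 0.060; 0.000 -0.001 0.0497 0.1 0.060; 0.000 -0.002 0.0746 0.2 0.060; 0.000 -0.003 0.0995 0.2 0.060; 0.000 -0.003 0.1192 0.2 0.060; 0.000 -0.003 0.1390 0.2 0.060; 0.000 -0.003 0.1587 0.2 0.060; 0.000 -0.003 0.1785 0.2 0.060
```

View pics/scene1c.png

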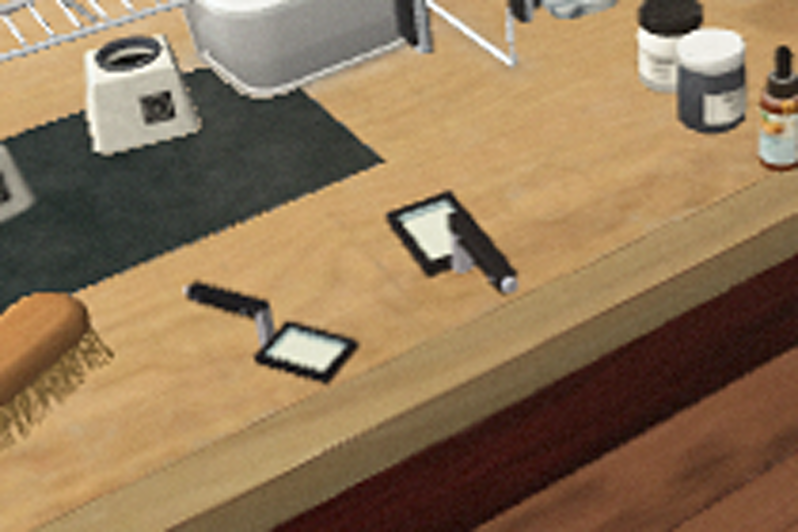

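View pics/top1c.png

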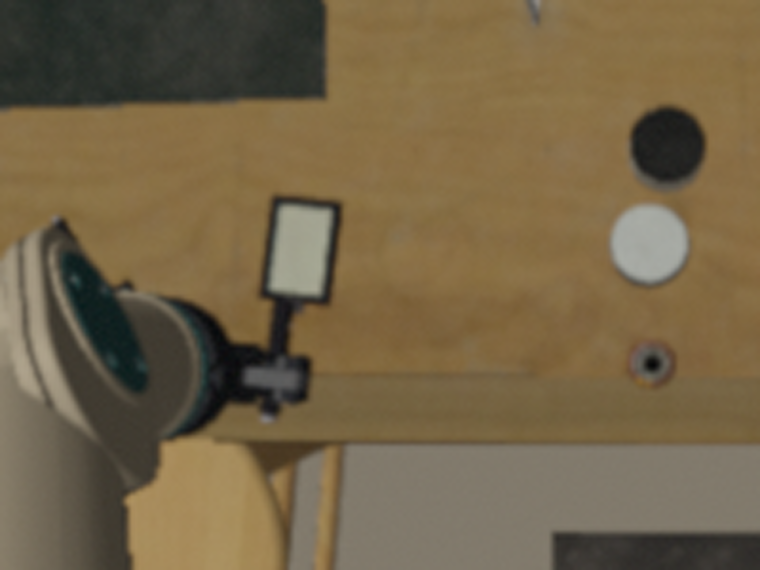

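The jaws straddle the handle line in the top view, about (275,375) in the crop. The scene view shows the handle clear beneath them, so I'll descend.

Call:
drive_tool(deltas="0 -0.001 0.025 0.1 0.06; 0 -0.001 0.05 0.2 0.06; 0 -0.002 0.075 0.2 0.06; 0 -0.003 0.1 0.2 0.06; 0 -0.003 0.12 0.2 0.06; 0 -0.003 0.14 0.2 0.06; 0 -0.003 0.16 0.2 0.06; 0 -0.003 0.1785 0.2 0.06; 0 -0.003 0.1785 0.2 0.06; 0 -0.003 0.1785 0.2 0.06")

```text
clock: 5.03
eef_pos: [430.3, 258.5, 21.4]
tool_rot: [-3.141, -0.001, -0.092]
force: [0.4, 0.8, 0.2]
width: 60.2
```

```bash
python3 - <<'E'
from plan import *
for n in("scene","top"):
    p=imaging.get_image(n); save(p,n+"2.png")
    c=p["color"][190:330,80:290,::-1] if n=="scene" else p["color"][180:280,120:220,::-1]
    f=3.8 if n=="scene" else 5.8
    cv2.imwrite(f"pics/{n}2c.png",cv2.resize(c,None,fx=f,fy=f,interpolation=cv2.INTER_CUBIC))
E
```

```text
(no output)
```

View pics/scene2c.png

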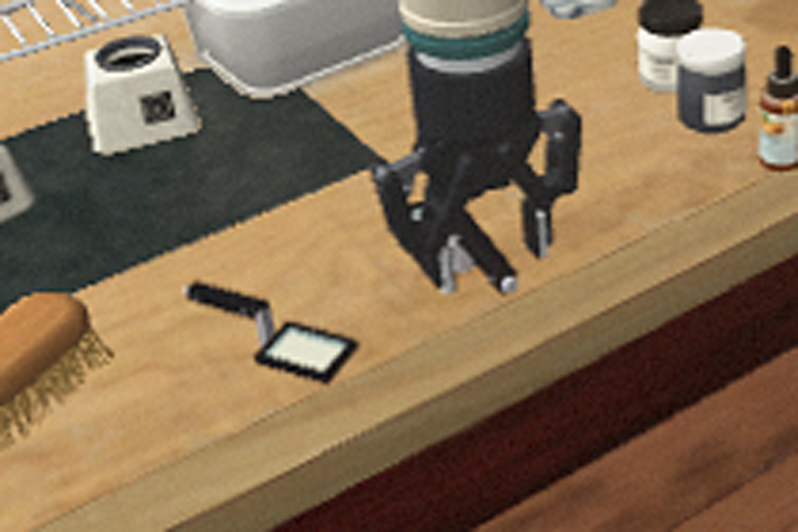

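View pics/top2c.png

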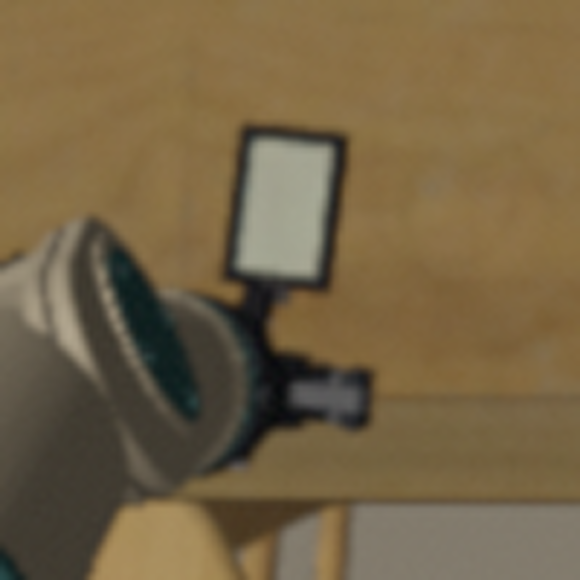

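The handle lies between the open jaws: scene crop, fingers at (445,275) and (540,240), handle end at (507,283). Closing.

Call:
drive_tool(deltas="0 0 0 0 0.04; 0 0 0 0 0.025; 0 0 0 0 0.018; 0 0 0 0 0.014; 0 0 0 0 0.01; 0 0 0 0 0; 0 0 0 0 0; 0 0 0 0 0; 0 0 0 0 0")

```text
clock: 6.25
eef_pos: [429.5, 259.2, 20.9]
tool_rot: [-3.141, -0.0, -0.09]
force: [-1.3, 0.6, 3.4]
width: 13.5
```

Call:
drive_tool(deltas="0 0 -0.005 0 0; 0 0 -0.012 0 0; 0 0 -0.02 0 0; 0 0 -0.03 0 0; 0 0 -0.03 0 0; 0 0 -0.03 0 0")

```text
clock: 7.0
eef_pos: [429.4, 259.0, 50.9]
tool_rot: [-3.142, -0.0, -0.09]
force: [-1.0, 0.7, -1.7]
width: 13.0
```

```bash
python3 - <<'E'
from plan import *
for n in("scene","top"):
    p=imaging.get_image(n); save(p,n+"3.png"); pickle.dump(p,open(n+"3.pkl","wb"))
    c=p["color"][190:330,80:290,::-1] if n=="scene" else p["color"][180:280,120:220,::-1]
    f=3.8 if n=="scene" else 5.8
    cv2.imwrite(f"pics/{n}3c.png",cv2.resize(c,None,fx=f,fy=f,interpolation=cv2.INTER_CUBIC))
print(ctrl.read_state())
E
```

```text
{'clock': 7.1, 'qpos': array([-0.65083328,  0.7176698 ,  0.07805071,  2.06947032, -0.14612279,
        0.35994322, -2.11625592]), 'qd': array([-0.00093826,  0.00287037, -0.00014723, -0.000357  ,  0.00065006,
       -0.00169061, -0.00039815]), 'tau': array([-7.92098843e-03, -5.01489007e+01,  1.90038376e+00, -8.28670532e+00,
        1.75232801e-02, -6.28929748e-02,  7.01145041e-05]), 'eef_pos': array([429.29189273, 258.8519367 ,  50.61896458]), 'tool_rot': array([ 3.14130752e+00,  3.63777968e-04, -9.03796997e-02]), 'force': array([ 0.0608509 ,  0.70106871, -0.71455598]), 'torque': array([-0.00463609,  0.09456906,  0.00157846]), 'width': 13.157495539698887}
```

View pics/scene3c.png

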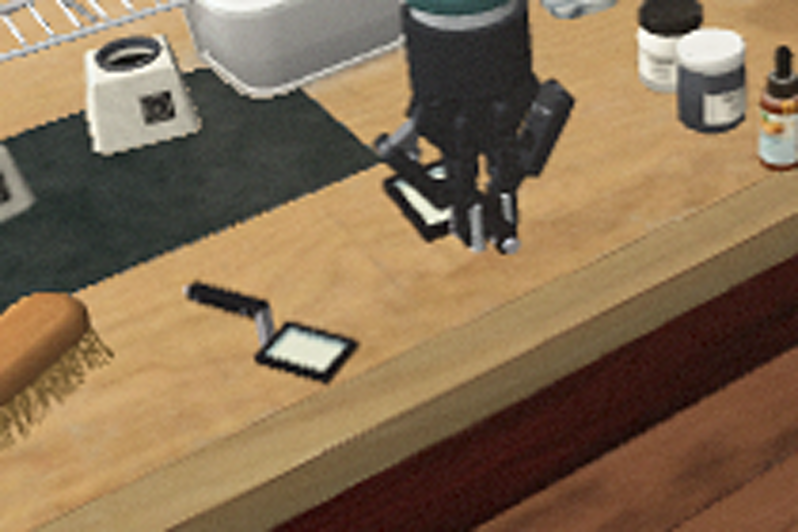

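View pics/top3c.png

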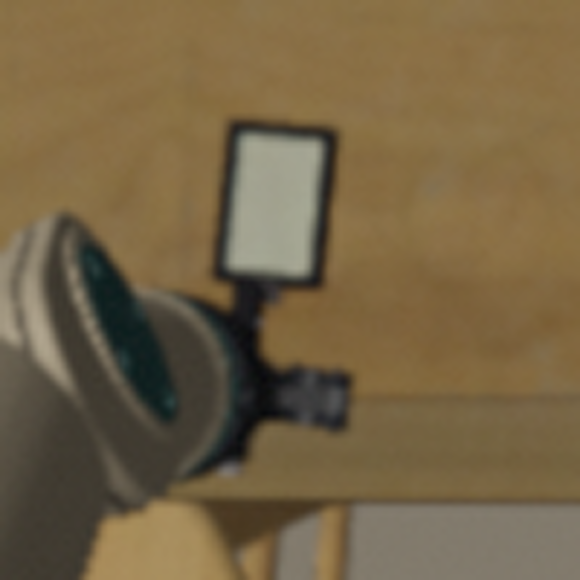

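The magnifier is held and has risen: frame at (275,205) in the top crop, in the same attitude as the fingers. Next I'll check it is level using depth, then plan the lift.

```bash
cat > lev.py <<'E'
from h import *
def level(p,lo,hi,xr,yr):
    c=cloud(p); g=p["color"].max(2)
    k=(g<70)&(p["range_z"]>0)&(c[...,2]>lo)&(c[...,2]<hi)&(c[...,0]>xr[0])&(c[...,0]<xr[1])&(c[...,1]>yr[0])&(c[...,1]<yr[1])
    k=cv2.erode(k.astype(np.uint8),np.ones((2,2)))>0
    P=c[k]
    for _ in range(4):
        A=np.c_[P[:,:2]-P[:,:2].mean(0),np.ones(len(P))]; s=np.linalg.lstsq(A,P[:,2],rcond=None)[0]; r=abs(P[:,2]-A@s); P=P[r<max(2.5*np.median(r),1)]
    R=cv2.minAreaRect(P[:,:2].astype(np.float32))
    print("n",len(P),"slope deg x,y",np.degrees(s[:2]).round(2),"z",s[2].round(1),"rect",np.round(R[0],1),np.round(R[1],1),round(R[2],1)); return P
E
python3 - <<'E'
from lev import *
from plan import rows
p=pickle.load(open("top3.pkl","rb"))
level(p,30,55,(470,570),(200,290))
p=pickle.load(open("top0.pkl","rb")); level(p,3,20,(470,570),(200,290))
rows([(429.4,259,190,-5.2),(429.4,200,215,-4)],40,0)
E
```

```text
n 23 slope deg x,y [-0.13 -0.23] z 38.8 rect [510.5 249.1] [47.3 70.5] 85.3
n 25 slope deg x,y [-3.17  0.15] z 9.1 rect [511.2 249.9] [46.4 70.3] 84.6
from [429.3 258.9  50.6] yaw -5.18 clock 7.1 q [-0.65  0.72  0.08  2.07 -0.15  0.36 -2.12]
0.000 -0.000 -0.0348 0.0 0.000; 0.000 -0.000 -0.0697 0.0 0.000; 0.000 -0.000 -0.1045 0.0 0.000; 0.000 -0.000 -0.1394 0.0 0.000; 0.003 0.029 -0.1519 -0.6 0.000; 0.005 0.059 -0.1644 -1.2 0.000
```

Call:
drive_tool(deltas="0 0 -0.02 0 0; 0 0 -0.05 0 0; 0 0 -0.08 0 0; 0 0 -0.11 0 0; 0 0 -0.135 0 0; 0 0 -0.15 0 0; 0 0 -0.15 0 0")

```text
clock: 7.98
eef_pos: [429.9, 259.2, 201.5]
tool_rot: [-3.14, -0.001, -0.09]
force: [-0.8, -0.7, -0.8]
width: 12.9
```

```bash
python3 - <<'E'
from plan import *
from lev import level
for n in("scene","top"):
    p=imaging.get_image(n); save(p,n+"4.png")
    if n=="top": level(p,150,220,(450,590),(180,300))
cv2.imwrite("pics/s4.png",cv2.resize(cv2.imread("pics/scene4.png")[120:330,80:330],None,fx=2.8,fy=2.8,interpolation=2))
rows([(475,120,201,-3),(480,0,201,2)],34,0)
E
```

```text
n 57 slope deg x,y [0.18 0.76] z 189.6 rect [510.6 249.1] [47.1 71.3] 84.8
from [429.  258.7 200.2] yaw -5.18 clock 8.075 q [-0.7   0.46  0.15  1.96 -0.1   0.72 -2.16]
0.012 0.027 -0.0002 -0.4 0.000; 0.023 0.054 -0.0003 -0.9 0.000; 0.035 0.080 -0.0005 -1.3 0.000; 0.047 0.107 -0.0006 -1.7 0.000; 0.058 0.134 -0.0008 -2.2 0.000; 0.062 0.164 -0.0008 -3.4 0.000; 0.066 0.194 -0.0008 -4.7 0.000; 0.070 0.223 -0.0008 -5.9 0.000; 0.074 0.253 -0.0007 -7.2 0.000
```

View pics/s4.png

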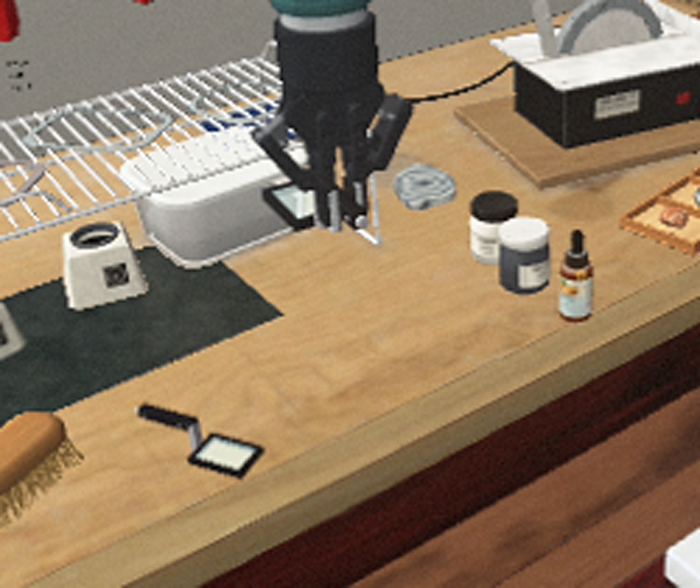

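Held level at height: top-plane slopes are under 1°, underside about 180 mm. Next is the crossing.

Call:
drive_tool(deltas="0.006 0.013 0 -0.2 0; 0.018 0.04 0 -0.7 0; 0.03 0.07 0 -1.1 0; 0.044 0.1 0 -1.7 0; 0.056 0.13 0 -2.2 0; 0.062 0.164 0 -3.4 0; 0.066 0.194 0 -4.7 0; 0.07 0.223 0 -5.9 0; 0.074 0.253 0 -7.2 0; 0.074 0.283 0 -8.2 0; 0.074 0.31 0 -9.2 0; 0.073 0.335 0 -10 0")

```text
clock: 9.57
eef_pos: [470.9, -83.6, 200.1]
tool_rot: [3.141, 0.002, 0.083]
force: [-0.4, 0.5, -1.3]
width: 13.1
```

```bash
python3 - <<'E'
from plan import *
rows([(470,-180,201,8),(441.5,-371,201,12)],35,0)
E
```

```text
from [470.9 -83.6 200.1] yaw 4.76 clock 9.575 q [ 0.04  0.43  0.1   2.02 -0.07  0.69 -1.3 ]
-0.003 0.032 -0.0003 -1.1 0.000; -0.006 0.064 -0.0006 -2.2 0.000; -0.009 0.096 -0.0009 -3.2 0.000; -0.016 0.127 -0.0008 -3.9 0.000; -0.024 0.159 -0.0008 -4.6 0.000; -0.031 0.190 -0.0008 -5.2 0.000; -0.038 0.221 -0.0008 -5.9 0.000; -0.046 0.253 -0.0007 -6.6 0.000; -0.053 0.284 -0.0007 -7.2 0.000
```

Call:
drive_tool(deltas="-0.003 0.03 0 -1.1 0; -0.006 0.064 0 -2.2 0; -0.009 0.096 0 -3.2 0; -0.016 0.127 0 -3.9 0; -0.024 0.159 0 -4.6 0; -0.031 0.19 0 -5.2 0; -0.038 0.221 0 -5.9 0; -0.046 0.25 0 -6.6 0; -0.05 0.27 0 -7 0; -0.053 0.284 0 -7.2 0; -0.053 0.284 0 -7.2 0; -0.053 0.284 0 -7.2 0")

```text
clock: 11.08
eef_pos: [443.4, -367.4, 200.6]
tool_rot: [-3.14, -0.0, 0.211]
force: [0.6, 0.7, -1.0]
width: 13.0
```

```bash
python3 - <<'E'
from plan import *
from lev import level
for n in("scene","top"):
    p=imaging.get_image(n); save(p,n+"5.png"); pickle.dump(p,open(n+"5.pkl","wb"))
    if n=="top": level(p,150,220,(470,590),(-430,-290))
s=ctrl.read_state(); print(s["eef_pos"],s["tool_rot"])
cv2.imwrite("pics/s5.png",cv2.resize(cv2.imread("pics/scene5.png")[100:300,200:450],None,fx=2.8,fy=2.8,interpolation=2))
cv2.imwrite("pics/t5.png",cv2.resize(cv2.imread("pics/top5.png")[160:280,300:450],None,fx=5,fy=5,interpolation=2))
E
```

```text
n 59 slope deg x,y [-0.6  1.3] z 190.0 rect [ 522.8 -349. ] [70.8 50.3] 12.7
[ 443.51454396 -367.38017729  200.81963153] [-3.14082386e+00 -2.71127741e-04  2.11700729e-01]
```

View pics/s5.png

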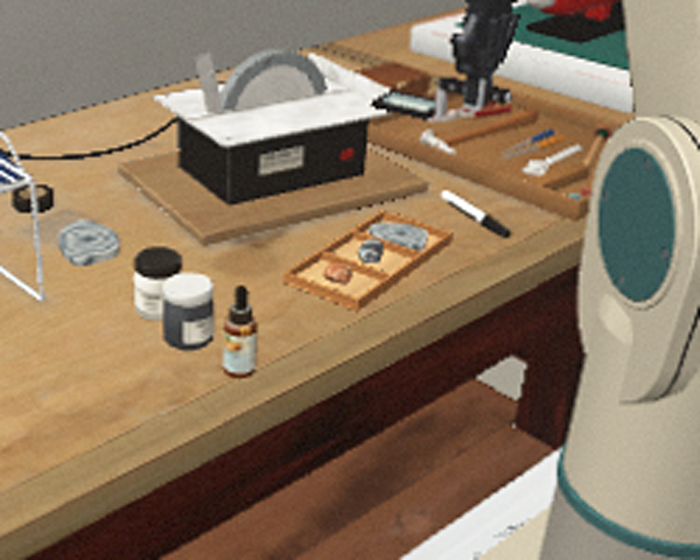

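View pics/t5.png

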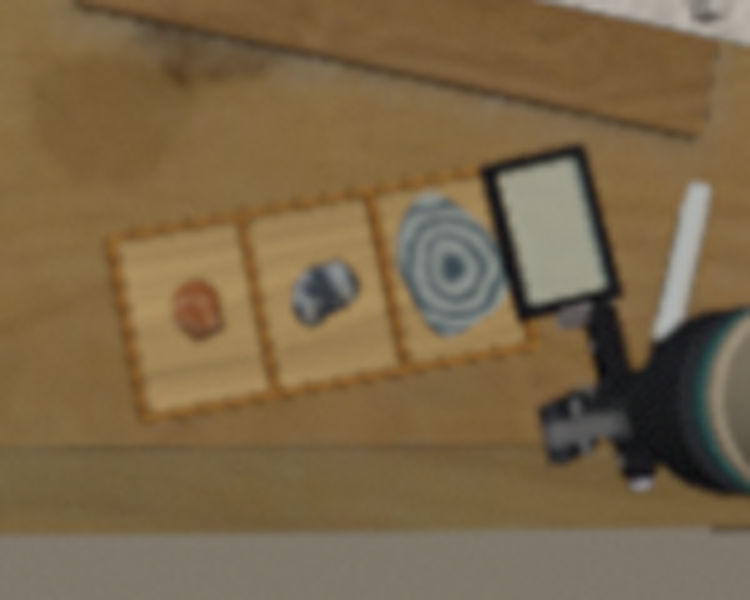

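The stones and jars are undisturbed. The magnifier is parallel to the slab, with its lens at about (550,232) in the top crop, offset from the slab only by parallax. I'll descend part way and measure again.

```bash
python3 - <<'E'
from plan import *
rows([(443,-371.5,110,12)],25,0)
E
```

```text
from [ 443.5 -367.4  200.8] yaw 12.13 clock 11.175 q [ 0.6   0.56  0.06  1.76 -0.05  0.82 -0.67]
-0.000 0.001 0.0227 0.0 0.000; -0.001 0.002 0.0454 0.1 0.000; -0.001 0.003 0.0681 0.1 0.000; -0.001 0.004 0.0908 0.1 0.000
```

Call:
drive_tool(deltas="0 0.001 0.01 0 0; -0.001 0.002 0.03 0 0; -0.001 0.003 0.05 0 0; -0.001 0.004 0.07 0 0; -0.001 0.004 0.083 0 0; -0.001 0.004 0.09 0 0; -0.001 0.004 0.09 0 0; -0.001 0.004 0.09 0 0")

```text
clock: 12.18
eef_pos: [443.3, -373.2, 111.4]
tool_rot: [3.141, -0.001, 0.21]
force: [0.5, -1.1, -1.2]
width: 13.0
```

```bash
python3 - <<'E'
from plan import *
from lev import level
for n in("scene","top"):
    p=imaging.get_image(n); save(p,n+"6.png"); pickle.dump(p,open(n+"6.pkl","wb"))
    if n=="top": level(p,80,130,(470,590),(-430,-290))
s=ctrl.read_state(); print(s["eef_pos"],s["tool_rot"])
cv2.imwrite("pics/s6.png",cv2.resize(cv2.imread("pics/scene6.png")[130:240,270:420],None,fx=5,fy=5,interpolation=2))
cv2.imwrite("pics/t6.png",cv2.resize(cv2.imread("pics/top6.png")[180:260,350:450],None,fx=7,fy=7,interpolation=2))
E
```

```text
n 31 slope deg x,y [ 0.13 -1.26] z 100.8 rect [ 523.4 -355.1] [69.6 48.8] 10.9
[ 443.24777665 -373.1382239   111.48162741] [ 3.14058052e+00 -8.95948809e-04  2.09857764e-01]
```

View pics/s6.png

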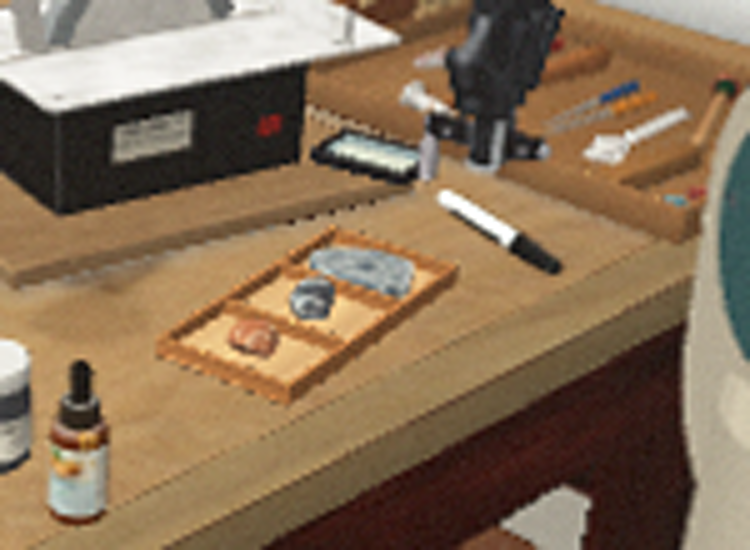

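View pics/t6.png

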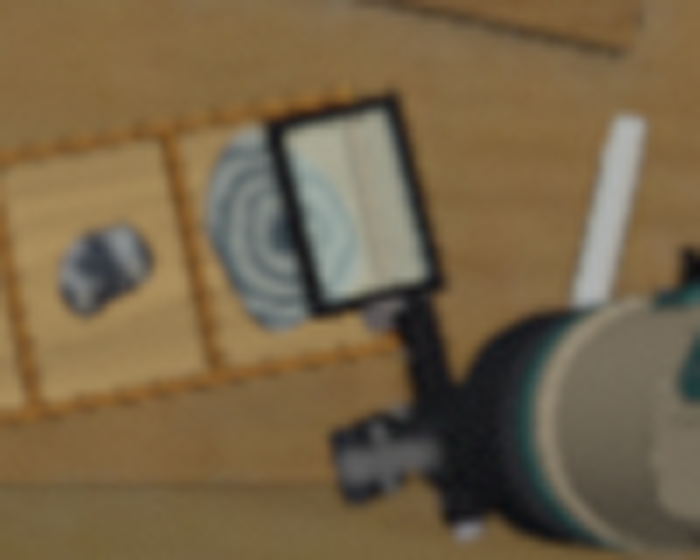

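```bash
python3 - <<'E'
from plan import *
p=pickle.load(open("top6.pkl","rb"))
q=np.array([(268,124),(395,95),(442,288),(312,314)])/7+[350-.43,180-.43]
P=at_z(p,q[:,0],q[:,1],100.8)[:,:2]; d=P[0]+P[1]-P[2]-P[3]
print(P.mean(0),[np.linalg.norm(P[i]-P[(i+1)%4]).round(1) for i in range(4)],np.degrees(np.arctan2(d[1],d[0])))
rows([(443,-371.5,63,12)],25,0)
E
```

```text
[ 524.52819415 -354.75956864] [np.float64(48.9), np.float64(72.0), np.float64(49.4), np.float64(70.5)] 11.702346881145154
from [ 443.2 -373.1  111.5] yaw 12.02 clock 12.275 q [ 0.62  0.68  0.05  1.83 -0.06  0.63 -0.66]
0.000 -0.001 0.0242 0.0 0.000; 0.000 -0.002 0.0485 0.0 0.000
```

Call:
drive_tool(deltas="0 0 0.008 0 0; -0.001 -0.001 0.018 0 0; -0.001 -0.0015 0.028 0 0; -0.001 -0.0015 0.037 0 0; -0.001 -0.0015 0.043 0 0; -0.001 -0.0015 0.047 0 0; -0.001 -0.0015 0.048 0 0; -0.001 -0.0015 0.048 0 0; -0.001 -0.0015 0.048 0 0")

```text
clock: 13.4
eef_pos: [441.8, -371.7, 63.1]
tool_rot: [3.141, -0.0, 0.21]
force: [-0.1, 0.1, -0.9]
width: 12.9
```

```bash
python3 - <<'E'
from plan import *
from lev import level
for n in("scene","top"):
    p=imaging.get_image(n); save(p,n+"7.png"); pickle.dump(p,open(n+"7.pkl","wb"))
    if n=="top": level(p,40,75,(470,590),(-430,-290))
s=ctrl.read_state(); print(s["eef_pos"],s["tool_rot"])
cv2.imwrite("pics/s7.png",cv2.resize(cv2.imread("pics/scene7.png")[130:240,270:420],None,fx=5,fy=5,interpolation=2))
cv2.imwrite("pics/t7.png",cv2.resize(cv2.imread("pics/top7.png")[180:260,350:450],None,fx=7,fy=7,interpolation=2))
E
```

```text
n 27 slope deg x,y [ 1.62 -0.45] z 52.0 rect [ 520.5 -354.9] [70.7 47.8] 13.1
[ 441.72051846 -371.67849812   63.05928079] [ 3.14122272e+00 -3.30380335e-04  2.09851145e-01]
```

View pics/s7.png

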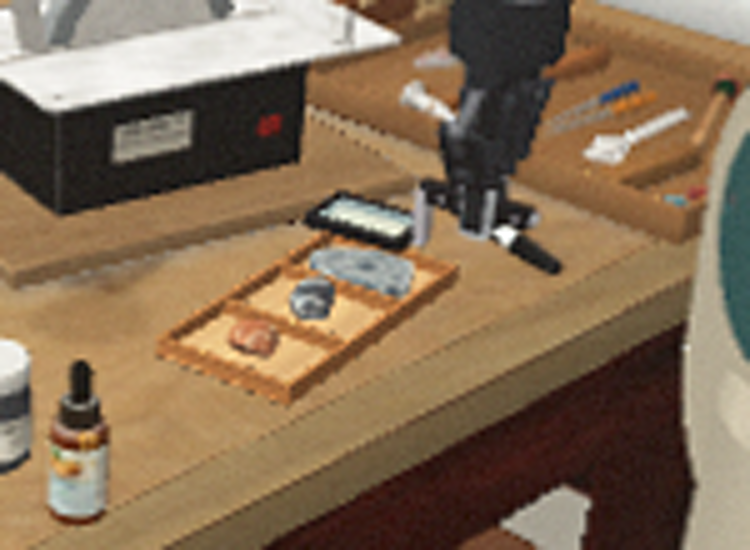

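View pics/t7.png

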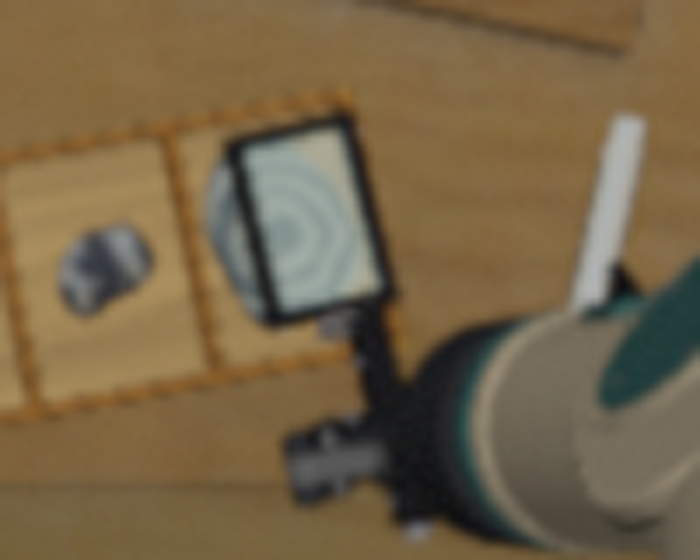

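```bash
python3 - <<'E'
from plan import *
p=pickle.load(open("top7.pkl","rb"))
q=np.array([(226,147),(350,113),(398,295),(268,326)])/7+[350-.43,180-.43]
P=at_z(p,q[:,0],q[:,1],52.)[:,:2]; d=P[0]+P[1]-P[2]-P[3]
print(P.mean(0),[np.linalg.norm(P[i]-P[(i+1)%4]).round(1) for i in range(4)],np.degrees(np.arctan2(d[1],d[0])))
p=pickle.load(open("scene7.pkl","rb"))
# predicted frame/slab outlines in both views
def box(c,y,L,W,z):
    y=np.radians(y);e=np.array([np.cos(y),np.sin(y)]);n=np.array([-e[1],e[0]])
    return np.array([[*(np.array(c)+a*L/2*e+b*W/2*n),z] for a,b in((1,1),(1,-1),(-1,-1),(-1,1))])
def oval(c,y,L,W,z):
    y=np.radians(y);e=np.array([np.cos(y),np.sin(y)]);n=np.array([-e[1],e[0]]);t=np.linspace(0,6.28,40)
    return np.array([[*(np.array(c)+np.cos(a)*L/2*e+np.sin(a)*W/2*n),z] for a in t])
for nm,f,(u0,v0,w,h) in(("top7.pkl",7,(350,180,100,80)),("scene7.pkl",7,(310,150,100,70))):
    p=pickle.load(open(nm,"rb")); im=cv2.resize(p["color"][v0:v0+h,u0:u0+w,::-1],None,fx=f,fy=f,interpolation=2)
    for pts,cl in((box((522.7,-353.6),12,76,52,52),(0,0,255)),(box((522.7,-353.6),12,76,52,42),(0,255,0)),(oval((522.7,-353.6),12,80,57,12),(255,0,255)),(box((506.9,-282.6),10.1,104,224,15),(255,255,0))):
        uv=((proj(p,pts)-[u0,v0]+.5)*f).astype(np.int32); cv2.polylines(im,[uv],True,cl,1)
    cv2.imwrite("pics/ov_"+nm[:-4]+".png",im)
print(ctrl.read_state()["clock"])
E
```

```text
[ 522.65000864 -353.59569707] [np.float64(50.2), np.float64(71.2), np.float64(51.9), np.float64(69.3)] 12.447254582343952
13.5
```

View pics/ov_top7.png

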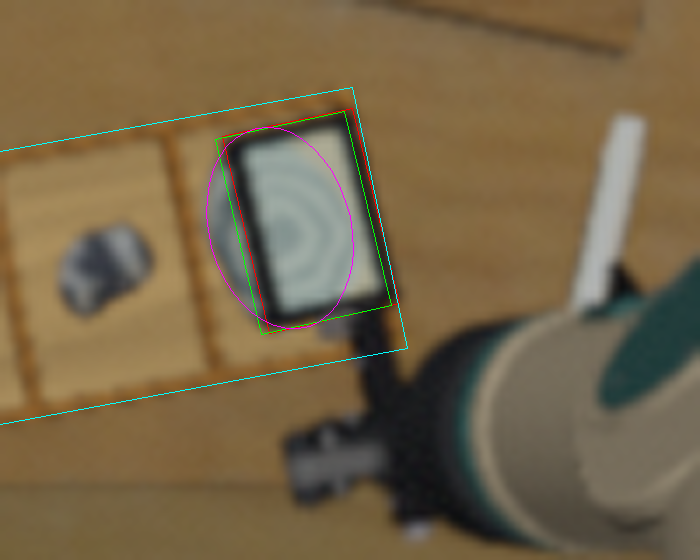

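View pics/ov_scene7.png

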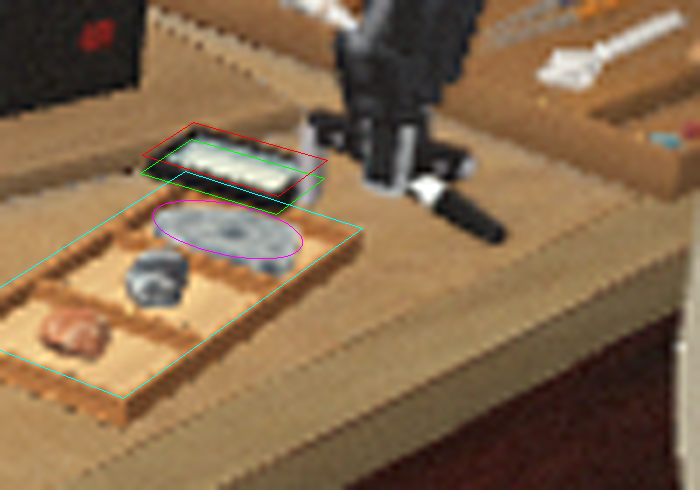

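Both overlays agree with the plan. The corner-measured lens centre is (522.7, -353.6), and the frame yaw of 12.4° compares with the slab's 10–15°. Next is a stillness check, then I hand in.

Call:
drive_tool(deltas="0 0 0 0 0; 0 0 0 0 0; 0 0 0 0 0; 0 0 0 0 0")

```text
clock: 14.0
eef_pos: [441.6, -371.6, 62.8]
tool_rot: [3.142, -0.0, 0.21]
force: [0.0, 0.3, -0.5]
width: 13.3
```

```bash
python3 - <<'E'
from lev import *
p=imaging.get_image("top"); level(p,40,75,(470,590),(-430,-290))
p0=pickle.load(open("top0.pkl","rb")); c=cloud(p0); print("slab top z",np.median(c[205:216,384:393,2]))
d=np.abs(p["color"].astype(int)-p0["color"]).max(2)
for n,(u,v) in dict(jb=(265,188),jw=(260,214),drop=(261,245),r1=(339,221),r2=(364,218)).items(): print(n,d[v-12:v+12,u-12:u+12].max())
s=ctrl.read_state(); print(s["clock"],s["eef_pos"],s["qd"].round(4),s["force"],s["width"])
print(ctrl.finish_job())
E
```

```text
n 25 slope deg x,y [1.66 0.33] z 52.1 rect [ 520.4 -354.6] [70.6 48.1] 13.2
slab top z 12.379492338719047
jb 6
jw 4
drop 4
r1 5
r2 6
14.05 [ 441.56918038 -371.59007226   62.81907643] [ 0.0012  0.0016 -0.0012  0.0014 -0.0003 -0.0009 -0.0002] [ 0.85019395 -1.13056251 -1.54346266] 12.91597565713121
the job is handed in; nothing more can be done
None
```

I gripped the larger magnifier by its handle, carried it over the jars and bottle with its underside about 180 mm up, and am holding it over the slab in the tray. The job was handed in at 14 s.

**Final checks**
- **Centring:** the lens centre measured (522.7, -353.6), which matches my slab centre estimate. A coarser depth fit put the lens about 2 mm away from that.
- **Height:** the underside is about 42 mm above the bench and the slab top is at 12 mm, so the gap is about 30 mm.
- **Direction:** the frame's long side is at about 12°. The tray is at 10° and the slab outline fits 10–17°, because its irregular shape leaves its exact direction uncertain by a few degrees.
- **Stillness and grip:** the arm's joint speeds were near zero, and the fingers stayed at about 13 mm on the 14 mm handle.
- **Level:** the last depth fit gave a slope of 1.7° along the handle direction. It is noisy: the same fit read 3.2° when the magnifier lay flat on the bench. The frame's height relative to the gripper stayed within about 1 mm throughout, so I saw no droop.
- **Other objects:** the pictures before and after show no change at the jars, bottle and both rough stones. I didn't run that comparison on the slab, because the lens covers it.

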